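# Check a full vial against weights on a two-pan balance

## Robot

A 6-joint arm with a two-finger parallel gripper is mounted at the origin on the work surface. World frame = base frame: x ahead of the robot, y to its left, z up, the work surface at z = 0. Lengths are in m, angles in rad, forces in N, time in s.
With the tool pointing down it reaches from about 0.3 to 0.775 m from the base axis. Payload 14.6 kg.
Tool frame: the origin (TCP) lies midway between the tips of the shut fingers; the grasp point (between the pads) lies 19 mm behind it (ctrl.tcp_to_grasp is the distance from the TCP to the grasp point, in m); x points along the fingers, y is the direction in which the jaws open and shut, and the axes are right-handed (so a half turn about x gives the same grasp; the last joint's range is limited). The gripper opens to 94 mm and grips with 3 to 60 N. Pads are 16 mm wide; open, the fingers measure 119 mm over their backs; the gripper's body (75 mm by 177 mm) begins 78 mm behind the grasp point.
Start: joints at [-1.288, 0.3, 1.521, -0, 1.321, -0.067], TCP at [0.188, -0.517, 0.205] pointing down, gripper open.
Joint ranges: [-3.03, 3.03], [-0.79, 2.21], [0.23, 2.52], [-1.04, 4.18], [0, 3.07], [-2.55, 2.55]. Speed limits (rad/s): [2.22, 2.22, 2.57, 3.14, 3.14, 3.14].

## Interface

Orientations are given as [roll, pitch, yaw] about the fixed x, y, z axes, in that order (R = Rz(yaw) Ry(pitch) Rx(roll)).
In Python, from station import ctrl gives the robot as it stands.
- The arm moves only by the tool jog_arm, never from a script. Its argument "rows" is one flat list of numbers, 7 for each row, row after row: the shift along the world's x, y, z in m, then the turn, a rotation vector about the world's x, y, z in degrees, then the closure, from 0 (fully open) to 1 (shut). A call has 1 to 8 rows; each row shifts and turns the commanded pose from where the row before left it; what a row does not reach is not made up. A row lasts 1/12 s, in which the tool goes at most 41.7 mm and 7.16 degrees, less where a joint would pass 70% of its speed; a pose out of reach is approached as far as the arm can. A call with a gripper value outside its range is refused whole. The fingers move at their own pace and stop on an object; "squeeze" is the grip in N (left out, the last holds). Time passes only in rows, so rows that do not move let the fingers close. It gives the time, the measured TCP pose, the force and the opening at its end, in the units of the state.
- ctrl.get_obs(): the state, without advancing time (a new reading comes with each control period).
- ctrl.camera(name): name is "scene" or "top" or "wrist"; returns (picture, depth): 480x640x3 uint8, red, green, blue; 480x640 float32, m along the optical axis (not along the pixel's ray), 0 where there is no reading.
- ctrl.camera_model(name): a dict with "K" (3x3 intrinsics, pixels), "extrinsics" (4x4, takes a point from camera to world coordinates). Camera axes: x right, y down, z forward; pixel columns grow to the right and rows downward; lengths in m; the calibration is good to about 2 mm. A picture is of the moment at which its call begins: read the wrist's pose just before it. camera_model takes no time and is no camera call; for the wrist camera it gives the pose at the moment of the call.
- ctrl.hand_in(): hands the job in, once; it reports no verdict.
The state is a dict: "time_s": time; "qpos": joint angles; "joint_vel": joint speeds; "tau": joint torques, N m; "ee_pos": TCP position; "eef_rot": TCP orientation; "force": force on the tool from outside, world axes, zero at the start; "moment": the same for the moment, N m; "grip_width": finger opening in m.
Only numpy, scipy, OpenCV 4.12 (cv2) and the standard library are available. Lean on these libraries where they do the work, as an engineer would, in place of code of your own. Each camera call takes 0.05 s, during which the arm holds its last target.

## Task

Check that the full frosted vial weighs 600 g: from the leaning rack take the tall (400 g) and the short (200 g) weight and stand them both upright on the balance's empty pan, setting them down gently, so that the beam comes to rest level. Leave the middle weight in the rack, the vial standing on its pan, and everything else where it is.

Things in the scene. Friction and masses are not known exactly. Their poses are not given: they have to be found in the camera images.
- balance: two-pan balance; fixed white housing 110 x 200 x 50 mm. Origin: centre of its underside on the sill; y runs along the beam from the free pan towards the vial's pan, z up. 280 mm between pan centres, pivot 80 mm above the sill. A small plate and pointer at the middle rise to 136 mm.
- beam (a joint): beam angle, rad: 0 = level, negative = the vial's pan is down (start, at the stop -0.15), positive = the free pan is down (stop 0.15). It swings freely with a weak restoring torque of 1 N m per rad and settles in about 2 s; 100 g too much or too little leaves it about 0.14 rad out of level.
- pan_free_top (a point): centre of the upper face of the empty pan: steel, flat floor of 60 mm radius, flaring rim (outer radius 70 mm, 6 mm above the floor), kept horizontal by a linkage. Axes as the balance. Floor 131 mm above the sill at the start, 110 mm when level. It stays up until its load comes within about 100 g of the vial's, then sinks; pressed harder, it gives way.
- pan_load_top (a point): centre of the upper face of the other, equal pan, on which the vial stands; 89 mm above the sill at the start.
- vial: tall frosted vial, closed and full, about 600 g, 56 mm wide, 148 mm tall; origin at the centre of its underside, z up along it.
- rack: wooden weight rack (fixed), base box 165 x 270 x 62 mm. Origin: on the sill, 70 mm in -x from the centre of its underside; z up; three places in a row at y = -85, 0, +85 mm. The weights lean 30 degrees, tops towards its -x; feet centres at x = 90, z = 85 mm. A back rest below each reaches 50 mm up its side, with 6 mm ribs beside it. Draw a weight out along its own axis.
- rack_bar (a point): middle of the rack's steel carrying bar, 12 mm thick, along the rack's y over the weights at rack x = 66, z = 272 mm; its posts, at y = +-128 mm, run down behind the weights' feet. It is in the way of a tool coming straight down on a weight; a tool tilted along the weight's axis passes under it.
- weight_short: plain aluminium cylinder, the short one of three: 60 mm long, 40 mm across, 200 g. Origin: centre of its foot; z along its axis from foot to top (leaning 30 degrees in the rack). Any of the three may be in any place of the rack. Its round side below the top is the place to grip.
- weight_middle: plain aluminium cylinder, the middle one of three: 89 mm long, 40 mm across, 300 g. Origin: centre of its foot; z along its axis from foot to top (leaning 30 degrees in the rack). Any of the three may be in any place of the rack. Its round side below the top is the place to grip.
- weight_tall: plain aluminium cylinder, the tall one of three: 118 mm long, 40 mm across, 400 g. Origin: centre of its foot; z along its axis from foot to top (leaning 30 degrees in the rack). Any of the three may be in any place of the rack. Its round side below the top is the place to grip.
- pill_case: folded plastic pill case with a clasp, flat box 150 x 95 x 26 mm, behind the balance; not to be moved. Origin at the centre of its underside.
- stopper: glass carafe stopper standing in front of the balance, 52 mm wide, 78 mm tall; not to be moved. Origin at the centre of its underside.
- timer: chrome bell timer with a dial, dome 72 mm wide, 67 mm tall, in front of the rack; not to be moved. Origin at the centre of its underside.
There are look-alikes about, which are no part of the job. What is shaped like the weight_short but purple or red is not meant. Leave any green look-alike of the weight_tall alone.

How it is judged:
At the end, for the whole second after the job is handed in: The tall and the short weight stand upright (within 0.1 rad) on the free pan, their axes within 50 mm of its centre, at rest; the vial stands on its pan within 40 mm of the centre; the beam rests within 0.03 rad of level; the middle weight is within 20 mm of its start in the rack (horizontal distance between each of weight_tall, weight_short and pan_free_top below 0.05 m and z of weight_tall in the frame of pan_free_top between -0.008 and 0.008 m and angle between each of weight_tall, weight_short, vial's own z axis and vertical below 0.1 rad and linear speed of each of weight_tall, weight_short, vial below 0.02 m/s and z of weight_short in the frame of pan_free_top between -0.008 and 0.008 m and horizontal distance between vial and pan_load_top below 0.04 m and z of vial in the frame of pan_load_top between -0.008 and 0.008 m and value of joint beam between -0.03 and 0.03 rad and velocity of joint beam between -0.05 and 0.05 rad/s and distance of weight_middle from where it was at the start of the episode below 0.02 m); the robot touches nothing.
It fails at once if the vial is tipped or slides on its pan's edge (angle between vial's own z axis and vertical above 0.3 rad or horizontal distance between vial and pan_load_top above 0.05 m).
It fails at once if a weight strikes or presses on the empty pan with more than 25 N (set down roughly) (contact force between any of weight_tall, weight_short and pan_free above 25 N).
It fails at once if a weight is let drop from more than about 12 mm (it falls, not held by the fingers, faster than 0.5 m/s) ((linear speed of weight_short above 0.5 m/s and contact force between weight_short and the fingers below 0.2 N) or (linear speed of weight_middle above 0.5 m/s and contact force between weight_middle and the fingers below 0.2 N) or (linear speed of weight_tall above 0.5 m/s and contact force between weight_tall and the fingers below 0.2 N)).
It fails at once if a bystander is moved by more than 30 mm (distance of any of pill_case, stopper, timer from where it was at the start of the episode above 0.03 m).
It also fails if it takes over 72 s, if anything falls off the work surface, if the arm or the gripper's body presses on something with over 40 N, if the wrist force passes 120 N, or if a joint passes its speed limit or range.

## Working session

There is one attempt and no reset: what is moved stays moved. The work goes in short steps, Python scripts to look and compute and a tool call to move; the robot and the scene stay as the last step left them, time stands still between calls to the robot, and variables do not carry over. Pictures are saved under pics/ and viewed, and the job is handed in when it is done.

Besides the shell and the picture viewer there is one more tool, called after ">>>" as name(argument=value, ...), one argument or row to a line, values as JSON. jog_arm: Moves the arm, as the interface text tells. Its arguments: {"type":"object","properties":{"rows":{"type":"array"},"squeeze":{"type":"number"}},"required":["rows"]}

```bash
ls; mkdir -p pics; cat > h.py <<'E'
import numpy as np, cv2
from station import ctrl
def shot(n,f):
    m=ctrl.camera_model(n); p,d=ctrl.camera(n)
    cv2.imwrite('pics/'+f+'.png',p[:,:,::-1]); np.savez('pics/'+f+'.npz',p=p,d=d,K=m['K'],E=m['extrinsics'])
def load(f):
    z=np.load('pics/'+f+'.npz'); return z['p'],z['d'],z['K'],z['E']
def pts(f):
    p,d,K,E=load(f); v,u=np.mgrid[:480,:640]
    X=np.stack([(u-K[0,2])/K[0,0]*d,(v-K[1,2])/K[1,1]*d,d],-1)
    return p,d,X@E[:3,:3].T+E[:3,3]
E
python3 - <<'E'
from h import *
o=ctrl.get_obs(); print(o['time_s'],o['ee_pos'],o['eef_rot'],o['grip_width'],ctrl.tcp_to_grasp)
shot('scene','s0'); shot('top','t0')
for n in('s0','t0'): print(load(n)[2:])
E
```

```text
pics
0.0 [ 0.18843104 -0.51643559  0.20488226] [-1.64895152  1.569667    1.84245537] 0.09401249152256064 0.0188
(array([[517.17932227,   0.        , 322.20415364],
       [  0.        , 517.17932227, 247.49556981],
       [  0.        ,   0.        ,   1.        ]]), array([[-0.61065274,  0.51014437, -0.60568634,  1.30388201],
       [ 0.7916713 ,  0.37495226, -0.48235604,  0.47758827],
       [-0.01896775, -0.77405654, -0.63283229,  0.9114338 ],
       [ 0.        ,  0.        ,  0.        ,  1.        ]]))
(array([[539.57905504,   0.        , 322.68096679],
       [  0.        , 539.57905504, 239.28517034],
       [  0.        ,   0.        ,   1.        ]]), array([[-0.031135  , -0.9784027 ,  0.20434962,  0.3150982 ],
       [-0.99950923,  0.03118316, -0.00298525, -0.08624988],
       [-0.00345149, -0.20434227, -0.97889342,  1.42049513],
       [ 0.        ,  0.        ,  0.        ,  1.        ]]))
```

View pics/s0.png

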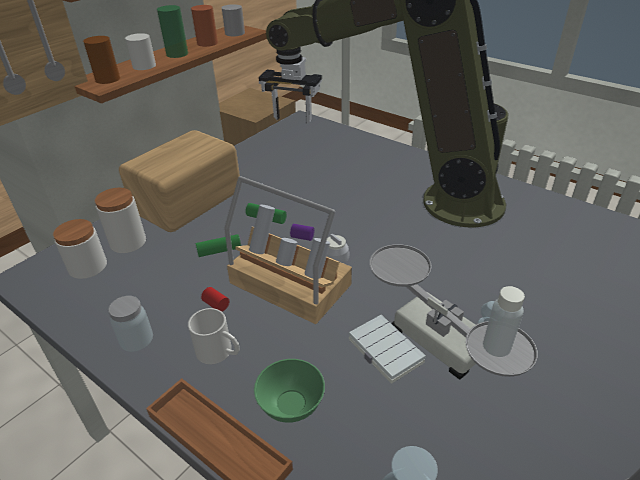

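View pics/t0.png

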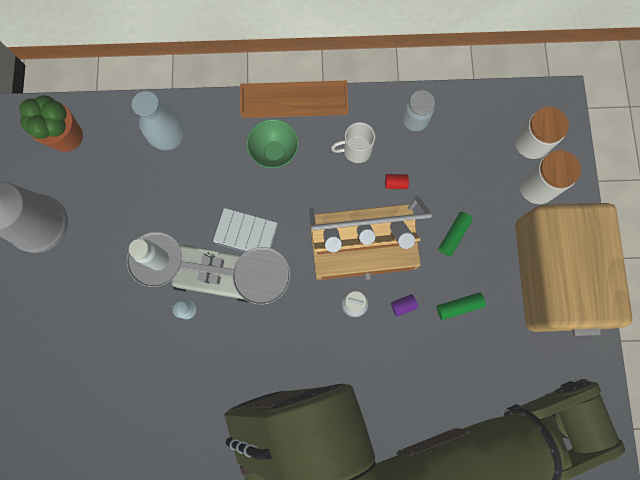

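```bash
python3 - <<'E'
from h import *
a=cv2.imread('pics/s0.png')[165:325,215:365]; b=cv2.imread('pics/t0.png')[185:325,300:430]
cv2.imwrite('pics/c0.png',np.hstack([cv2.resize(a,(400,427)),cv2.resize(b,(396,427))]))
p,d,X=pts('t0')
for u,v in[(333,244),(366,236),(405,240),(262,276),(154,260),(141,247),(354,300),(184,310),(370,222),(320,226),(425,214),(330,265),(405,262),(245,230),(404,305),(461,306),(455,233),(210,265),(315,277),(419,268)]: print((u,v),X[v,u].round(3))
E
```

```text
(333, 244) [ 0.565 -0.114  0.164]
(366, 236) [ 0.587 -0.196  0.139]
(405, 240) [ 0.564 -0.282  0.189]
(262, 276) [0.499 0.059 0.13 ]
(154, 260) [0.537 0.305 0.18 ]
(141, 247) [0.557 0.317 0.238]
(354, 300) [ 0.44  -0.164  0.067]
(184, 310) [0.427 0.258 0.078]
(370, 222) [ 0.589 -0.194  0.277]
(320, 226) [ 0.584 -0.085  0.276]
(425, 214) [ 0.603 -0.315  0.278]
(330, 265) [ 0.53  -0.107  0.069]
(405, 262) [ 0.532 -0.298  0.065]
(245, 230) [0.638 0.115 0.026]
(404, 305) [ 0.426 -0.293  0.033]
(461, 306) [ 0.419 -0.437  0.04 ]
(455, 233) [ 0.611 -0.44   0.03 ]
(210, 265) [0.537 0.193 0.088]
(315, 277) [ 0.51  -0.067  0.002]
(419, 268) [ 0.526 -0.345 -0.002]
```

View pics/c0.png

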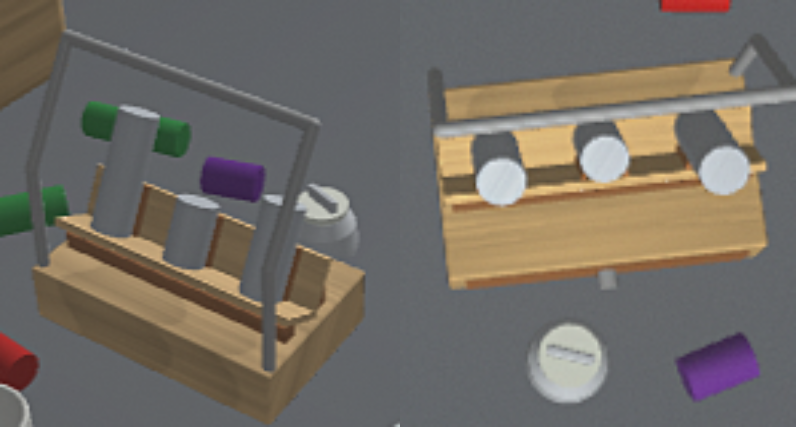

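```bash
python3 - <<'E'
from h import *
from scipy.spatial.transform import Rotation as R
p,d,X=pts('t0'); _,_,K,E=load('t0')
m=(X[...,2]>.262)&(X[...,2]<.29)&(X[...,0]>.5)&(X[...,0]<.68)&(X[...,1]<0)&(X[...,1]>-.4)
q=X[m]; c=q.mean(0); w=np.linalg.svd(q-c,full_matrices=False)[2][0]; print('bar',len(q),c,q.min(0),q.max(0),w, np.degrees(np.arctan2(w[0],-w[1])))
g=p.astype(int)
n={}
for nm,(u,v),z in[('mid',(333,244),.162),('short',(366,236),.137),('tall',(405,240),.187)]:
    sub=np.zeros((480,640),np.uint8); sub[(g.min(2)>170)&((g.max(2)-g.min(2))<30)]=255
    k,l,st,ce=cv2.connectedComponentsWithStats(sub); 
    i=l[v,u]; cu,cv=ce[i]; r=E[:3,:3]@np.array([(cu-K[0,2])/K[0,0],(cv-K[1,2])/K[1,1],1]); P=E[:3,3]+r*(z-E[2,3])/r[2]
    print(nm,st[i],ce[i],P.round(4), 'depthmean',X[l==i].mean(0).round(4)); n[nm]=P
# pan: steel pixels
for nm,c0,z in[('free',(.499,.059),.131)]:
    r=np.hypot(X[...,0]-c0[0],X[...,1]-c0[1]); mm=(r<.085)&(abs(X[...,2]-.134)<.012)
    cs,_=cv2.findContours(mm.astype(np.uint8)*255,cv2.RETR_EXTERNAL,cv2.CHAIN_APPROX_NONE)
    ct=max(cs,key=cv2.contourArea); e=cv2.fitEllipse(ct); print(e)
    cu,cv=e[0]; rr=E[:3,:3]@np.array([(cu-K[0,2])/K[0,0],(cv-K[1,2])/K[1,1],1]); print(nm,E[:3,3]+rr*(.137-E[2,3])/rr[2], X[mm].mean(0))
o=ctrl.get_obs(); print(R.from_euler('xyz',o['eef_rot']).as_matrix().round(3), o['qpos'])
E
```

```text
bar 676 [ 0.59115127 -0.19589389  0.27652337] [ 0.57661438 -0.32848475  0.26219034] [ 0.61581472 -0.0628706   0.28370847] [-7.68004091e-02  9.97046480e-01  1.17872528e-04] -175.59532338639883
mid [325 237  16  15 190] [332.77894737 244.22631579] [ 0.5651 -0.1137  0.162 ] depthmean [ 0.5649 -0.1137  0.1627]
short [359 230  16  15 181] [366.8121547  236.88950276] [ 0.5856 -0.1976  0.137 ] depthmean [ 0.5824 -0.1962  0.1515]
tall [398 233  17  16 194] [406.1185567  240.60824742] [ 0.5632 -0.2845  0.187 ] depthmean [ 0.5618 -0.2834  0.194 ]
((260.67706298828125, 275.2709045410156), (56.20912551879883, 57.38225555419922), 54.572296142578125)
free [0.49967511 0.06116486 0.137     ] [0.50053987 0.06174543 0.13162204]
[[-0.     0.343 -0.939]
 [ 0.001 -0.939 -0.343]
 [-1.    -0.001 -0.   ]] [-1.28759210e+00  3.00364803e-01  1.52151333e+00 -5.52945358e-06
  1.32070910e+00 -6.66193707e-02]
```

```bash
cat >> h.py <<'E'
from scipy.spatial.transform import Rotation as R
psi=np.radians(4.4); XR=np.array([np.cos(psi),np.sin(psi),0]); YR=np.array([-np.sin(psi),np.cos(psi),0]); AX=-.5*XR+np.array([0,0,.866])
FOOT={'tall':np.array([.622,-.280,.085]),'short':np.array([.6155,-.1953,.085])}
def mat(x,y): return np.stack([x,y,np.cross(x,y)],1)
TILT=mat(-AX/np.linalg.norm(AX),-YR)
def delta(P,M,n=1):
    o=ctrl.get_obs(); c=R.from_euler('xyz',o['eef_rot'])
    rv=(R.from_matrix(M)*c.inv()).as_rotvec(degrees=True)
    dp=np.array(P)-o['ee_pos']; print('t',round(o['time_s'],2),'dp',dp.round(4),'rows>=',np.linalg.norm(dp)/.0417,'rv',rv.round(2),np.linalg.norm(rv)/7.16,'F',o['force'].round(2),'w',round(o['grip_width'],4))
E
python3 -c "
from h import *
f=FOOT['short']; print(f+.031*AX,f+.161*AX); delta(f+.161*AX,TILT)"
```

```text
[ 0.60004568 -0.19648914  0.111846  ] [ 0.53523725 -0.20147588  0.224426  ]
t 0.1 dp [0.3468 0.315  0.0195] rows>= 11.24488274930553 rv [  6.32 -29.42 -15.3 ] 4.7143852232489385 F [0.06 0.07 0.06] w 0.0941
```

>>> jog_arm(
  rows=[0.025,0.0225,0.011,0.45,-2.1,-1.1,0,0.025,0.0225,0.011,0.45,-2.1,-1.1,0,0.025,0.0225,0.011,0.45,-2.1,-1.1,0,0.025,0.0225,0.011,0.45,-2.1,-1.1,0,0.025,0.0225,0.011,0.45,-2.1,-1.1,0,0.025,0.0225,0.01,0.45,-2.1,-1.1,0,0.025,0.0225,0,0.45,-2.1,-1.1,0,0.025,0.0225,0,0.45,-2.1,-1.1,0],
  squeeze=20,
)

```text
time_s: 0.77
ee_pos: [0.3895, -0.3355, 0.2709]
eef_rot: [3.08, 1.269, 0.132]
force: [0.5, -0.3, -1.5]
grip_width: 0.0938
```

>>> jog_arm(
  rows=[0.025,0.0225,0,0.45,-2.1,-1.1,0,0.025,0.0225,0,0.45,-2.1,-1.1,0,0.025,0.0225,-0.01,0.45,-2.1,-1.1,0,0.025,0.0225,-0.01,0.45,-2.1,-1.1,0,0.025,0.0225,-0.01,0.45,-2.1,-1.1,0,0.02,0.0225,-0.01,0.45,-2.1,-1.1,0,0,0,0,0,0,0,0],
)

```text
time_s: 1.35
ee_pos: [0.5343, -0.1979, 0.2276]
eef_rot: [-3.136, 1.049, 0.081]
force: [-0.8, 0.1, -1.0]
grip_width: 0.0939
```

```bash
python3 -c "
from h import *
f=FOOT['short']; delta(f+.161*AX,TILT); shot('wrist','w1'); shot('scene','s1')
"
```

```text
t 1.35 dp [ 0.0009 -0.0036 -0.0032] rows>= 0.11608860215185737 rv [-0.15 -0.1   0.02] 0.026071785573926955 F [-0.79  0.12 -1.04] w 0.0939
```

View pics/w1.png

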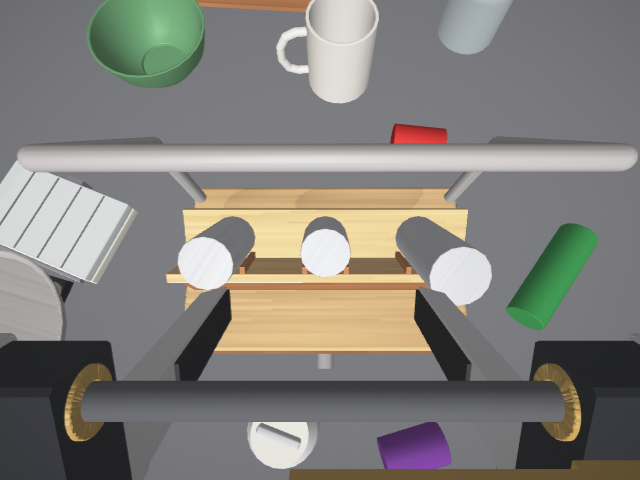

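View pics/s1.png

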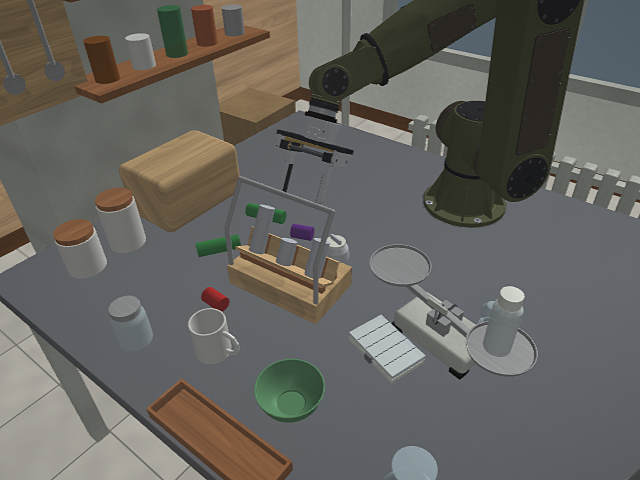

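```bash
python3 -c "
from h import *
p,d,X=pts('w1'); _,_,K,E=load('w1')
o=ctrl.get_obs(); M=R.from_euler('xyz',o['eef_rot']).as_matrix()
print('cam in tool',(M.T@(E[:3,3]-o['ee_pos'])).round(3))
for nm,uv,L in[('short',(326,253),.06),('tall',(461,275),.118),('mid',(207,263),.089)]:
    r=E[:3,:3]@np.array([(uv[0]-K[0,2])/K[0,0],(uv[1]-K[1,2])/K[1,1],1]); P=E[:3,3]+r*(.085+.866*L-E[2,3])/r[2]
    print(nm,P.round(4),(P-L*AX).round(4),X[uv[1],uv[0]].round(4))
"
```

```text
cam in tool [-0.176 -0.003 -0.073]
short [ 0.5854 -0.1956  0.137 ] [ 0.6153 -0.1933  0.085 ] [ 0.5857 -0.1956  0.1357]
tall [ 0.5639 -0.2819  0.1872] [ 0.6228 -0.2773  0.085 ] [ 0.5641 -0.2821  0.1865]
mid [ 0.5649 -0.113   0.1621] [ 0.6093 -0.1096  0.085 ] [ 0.565  -0.113   0.1618]
```

>>> jog_arm(
  rows=[0.0095,0.0003,-0.0165,0,0,0,0.25,0.0095,0.0003,-0.0165,0,0,0,0.25,0.0095,0.0003,-0.0165,0,0,0,0.25,0.0095,0.0003,-0.0165,0,0,0,0.25,0,0,0,0,0,0,0.25],
)

```text
time_s: 1.87
ee_pos: [0.571, -0.201, 0.1618]
eef_rot: [-3.139, 1.051, 0.076]
force: [-0.7, -0.5, -0.3]
grip_width: 0.0707
```

```bash
sed -i "s/^FOOT.*/FOOT={'tall':np.array([.6225,-.2787,.085]),'short':np.array([.6154,-.1943,.085])}/" h.py; python3 -c "
from h import *
f=FOOT['short']; delta(f+.031*AX,TILT); shot('wrist','w2')
"
```

```text
t 1.87 dp [ 0.0289  0.0055 -0.0499] rows>= 1.3898497938873515 rv [-0.06 -0.23  0.15] 0.03972689440183765 F [-0.73 -0.46 -0.31] w 0.0707
```

View pics/w2.png

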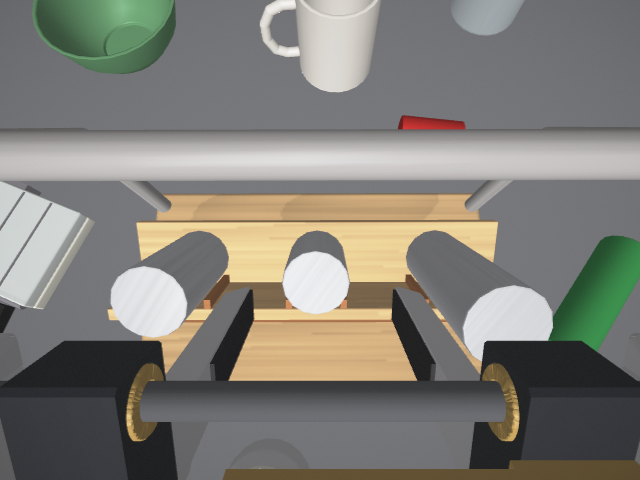

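>>> jog_arm(
  rows=[0.004,0.0055,-0.007,0,0,0,0.25,0.008,0,-0.014,0,0,0,0.25,0.008,0,-0.014,0,0,0,0.25,0.009,0,-0.015,0,0,0,0.25,0,0,0,0,0,0,0.25,0,0,0,0,0,0,0.25],
)

```text
time_s: 2.42
ee_pos: [0.6003, -0.195, 0.1149]
eef_rot: [3.141, 1.048, 0.074]
force: [0.7, 1.4, 0.9]
grip_width: 0.0704
```

```bash
python3 -c "
from h import *
f=FOOT['short']; delta(f+.031*AX,TILT); shot('wrist','w3')
"
```

```text
t 2.42 dp [-0.0004 -0.0004 -0.0031] rows>= 0.07526921059976249 rv [ 0.03 -0.03  0.13] 0.018572909544577413 F [0.73 1.38 0.87] w 0.0704
```

View pics/w3.png

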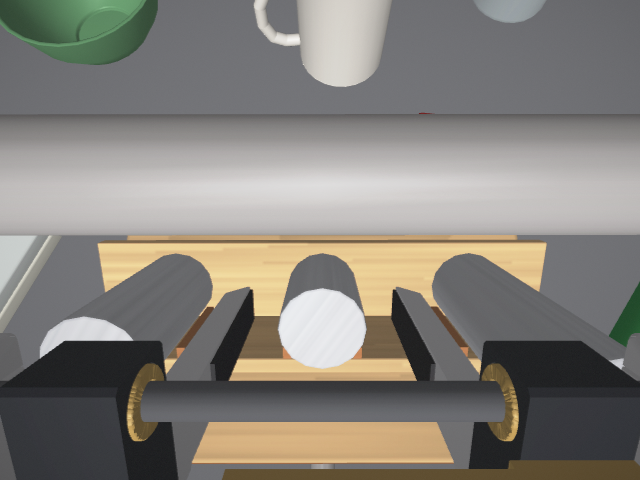

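>>> jog_arm(
  rows=[0,0,-0.003,0,0,0,0.25,0,0,0,0,0,0,1,0,0,0,0,0,0,1,0,0,0,0,0,0,1,0,0,0,0,0,0,1,0,0,0,0,0,0,1],
  squeeze=20,
)

```text
time_s: 2.97
ee_pos: [0.6005, -0.195, 0.1116]
eef_rot: [3.14, 1.048, 0.073]
force: [1.1, -0.1, -0.4]
grip_width: 0.0404
```

```bash
python3 -c "
from h import *
f=FOOT['short']; delta(f+.031*AX,TILT)
"
```

```text
t 2.97 dp [-0.0005 -0.0005  0.0002] rows>= 0.01803260691387371 rv [ 0.04 -0.02  0.13] 0.019453782245646995 F [ 1.08 -0.11 -0.35] w 0.0404
```

>>> jog_arm(
  rows=[-0.0025,-0.0002,0.0043,0,0,0,1,-0.005,-0.0004,0.0087,0,0,0,1,-0.0075,-0.0006,0.013,0,0,0,1,-0.0075,-0.0006,0.013,0,0,0,1,-0.0075,-0.0006,0.013,0,0,0,1,-0.01,-0.0008,0.0173,0,0,0,1,-0.01,-0.0008,0.0173,0,0,0,1,-0.01,-0.0008,0.0173,0,0,0,1],
)

```text
time_s: 3.63
ee_pos: [0.5396, -0.1996, 0.2158]
eef_rot: [3.141, 1.049, 0.074]
force: [-0.4, -0.1, -2.7]
grip_width: 0.0396
```

```bash
python3 -c "
from h import *
f=FOOT['short']; delta(f+.031*AX,TILT); shot('scene','s2')
"
```

```text
t 3.63 dp [ 0.0603  0.0041 -0.1039] rows>= 2.8836743828547124 rv [ 0.02 -0.08  0.12] 0.02042455320133836 F [-0.37 -0.09 -2.65] w 0.0396
```

View pics/s2.png

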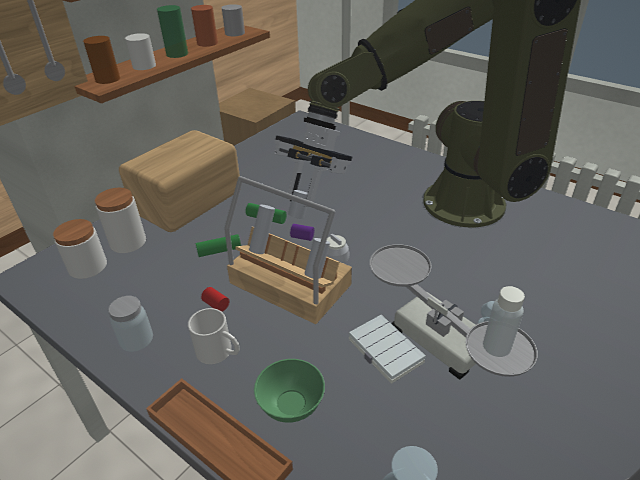

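>>> jog_arm(
  rows=[-0.025,0,0.02,0,0,0,1,-0.025,0.01,0.02,0,0,0,1,0,0.032,0,0,0,0,1,0,0.035,0,0,0,0,1,0,0.035,0,-0.28,3.74,0,1,0,0.035,0,-0.28,3.74,0,1,0,0.035,0,-0.28,3.74,0,1,0.01,0.03,0,-0.28,3.74,0,1],
)

```text
time_s: 4.35
ee_pos: [0.4996, 0.0143, 0.2555]
eef_rot: [3.134, 1.312, 0.067]
force: [0.5, -1.0, -1.8]
grip_width: 0.04
```

>>> jog_arm(
  rows=[0.01,0.02,-0.01,-0.28,3.74,0,1,0.01,0.02,-0.01,-0.28,3.74,0,1,0.01,0.01,-0.01,-0.28,3.74,0,1,0.0,0.0,-0.01,-0.28,3.74,0,1,0,0,0,0,0,0,1,0,0,0,0,0,0,1],
)

```text
time_s: 4.85
ee_pos: [0.5306, 0.0624, 0.214]
eef_rot: [0.323, 1.569, -2.744]
force: [0.6, -0.9, -2.0]
grip_width: 0.0396
```

```bash
cat >> h.py <<'E'
VERT=mat(np.array([0,0,-1.]),-YR)
E
python3 -c "
from h import *
delta([.527,.0636,.167],VERT); shot('scene','s3');shot('wrist','w4');shot('top','t4')
"
```

```text
t 4.85 dp [-0.0036  0.0012 -0.047 ] rows>= 1.1312776332797931 rv [ 0.03 -0.07  0.09] 0.016212257609603275 F [ 0.59 -0.87 -2.04] w 0.0396
```

View pics/s3.png

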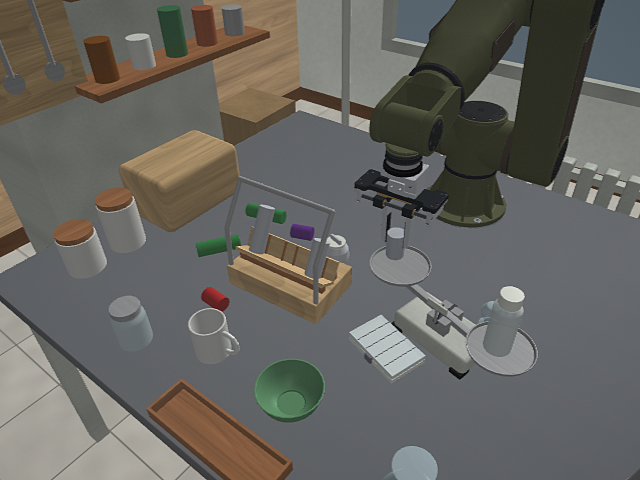

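View pics/w4.png

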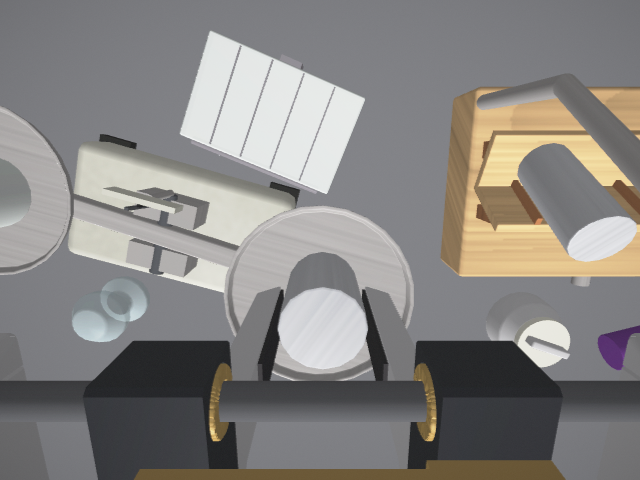

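```bash
python3 -c "
from h import *
p,d,X=pts('w4')
m=(abs(X[...,2]-.134)<.006)&(np.hypot(X[...,0]-.5,X[...,1]-.06)<.1)
q=X[m][:,:2]; h=cv2.convexHull(q.astype(np.float32)); print(cv2.minEnclosingCircle(h),len(q)); 
p,d,X=pts('t0')
m=(abs(X[...,2]-.134)<.012)&(np.hypot(X[...,0]-.5,X[...,1]-.06)<.1)
print(cv2.minEnclosingCircle(X[m][:,:2].astype(np.float32)))
_,_,K,E=load('w4')
for u,v in[(226,293),(413,293),(319,207),(323,328)]:
    r=E[:3,:3]@np.array([(u-K[0,2])/K[0,0],(v-K[1,2])/K[1,1],1]); z=.137 if v!=328 else .214-.031+.06; print((E[:3,3]+r*(z-E[2,3])/r[2]).round(4))
"
```

```text
((0.5007139444351196, 0.06338691711425781), 0.06992535293102264) 13603
((0.5004094243049622, 0.06089432165026665), 0.06987796723842621)
[0.5016 0.1308 0.137 ]
[ 0.5118 -0.0043  0.137 ]
[0.5689 0.0682 0.137 ]
[0.5307 0.0627 0.243 ]
```

>>> jog_arm(
  rows=[-0.0025,0,-0.015,0,0,0,1,0,0,-0.015,0,0,0,1,0,0,-0.01,0,0,0,1,0,0,-0.005,0,0,0,1,0,0,-0.002,0,0,0,1,0,0,0,0,0,0,1],
)

```text
time_s: 5.5
ee_pos: [0.5281, 0.0621, 0.1687]
eef_rot: [1.742, 1.57, -1.325]
force: [0.0, -0.8, -2.0]
grip_width: 0.0398
```

>>> jog_arm(
  rows=[0,0,-0.002,0,0,0,1,0,0,0,0,0,0,1],
)

```text
time_s: 5.67
ee_pos: [0.5282, 0.0622, 0.1667]
eef_rot: [1.944, 1.57, -1.123]
force: [-0.7, -0.0, -2.1]
grip_width: 0.04
```

>>> jog_arm(
  rows=[0,0,-0.002,0,0,0,1,0,0,0,0,0,0,1],
)

```text
time_s: 5.83
ee_pos: [0.528, 0.0622, 0.1643]
eef_rot: [0.887, 1.57, -2.18]
force: [0.3, 0.1, -2.3]
grip_width: 0.0391
```

>>> jog_arm(
  rows=[0,0,-0.0015,0,0,0,1,0,0,0,0,0,0,1],
)

```text
time_s: 6.0
ee_pos: [0.5279, 0.0622, 0.1626]
eef_rot: [0.67, 1.57, -2.397]
force: [-0.3, -0.6, -1.8]
grip_width: 0.0396
```

>>> jog_arm(
  rows=[0,0,-0.0015,0,0,0,1,0,0,0,0,0,0,1],
)

```text
time_s: 6.17
ee_pos: [0.5281, 0.0622, 0.1615]
eef_rot: [1.588, 1.57, -1.479]
force: [-0.3, 0.8, 3.0]
grip_width: 0.0396
```

```bash
python3 -c "
from h import *
delta([.528,.0622,.160],VERT); shot('scene','s5')
cv2.imwrite('pics/s5c.png',cv2.resize(cv2.imread('pics/s5.png')[170:400,330:560],(690,600),interpolation=2)[:600])
"
```

```text
t 6.17 dp [-0.0001 -0.     -0.0015] rows>= 0.03593606605456401 rv [0.03 0.   0.11] 0.016216312973125167 F [-0.26  0.79  2.99] w 0.0396
```

View pics/s5c.png

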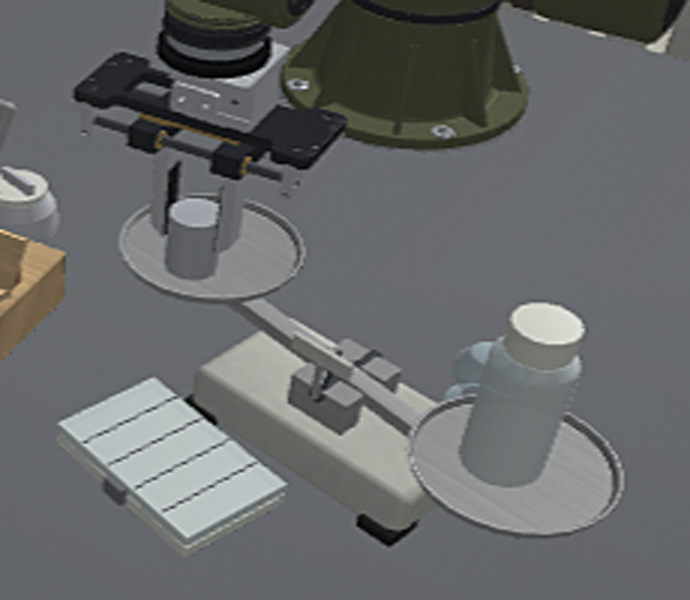

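>>> jog_arm(
  rows=[0,0,0.0007,0,0,0,1,0,0,0,0,0,0,0.3,0,0,0,0,0,0,0.3,0,0,0,0,0,0,0.3,0,0,0.01,0,0,0,0.3,0,0,0.03,0,0,0,0.3,0,0,0.04,0,0,0,0.3,0,0,0.02,0,0,0,0.3],
)

```text
time_s: 6.88
ee_pos: [0.5286, 0.0623, 0.267]
eef_rot: [2.975, 1.567, -0.092]
force: [0.7, 0.1, 0.8]
grip_width: 0.0656
```

```bash
python3 -c "
from h import *
f=FOOT['tall']; print(f+.09*AX,f+.2*AX);delta(f+.2*AX,TILT); shot('scene','s6');shot('wrist','w6')
"
```

```text
[ 0.57763263 -0.28215236  0.16294   ] [ 0.52279472 -0.2863719   0.2582    ]
t 6.88 dp [-0.0058 -0.3486 -0.0088] rows>= 8.364714493000008 rv [  2.29 -29.68   0.12] 4.157792834783429 F [0.67 0.08 0.81] w 0.0656
```

View pics/w6.png

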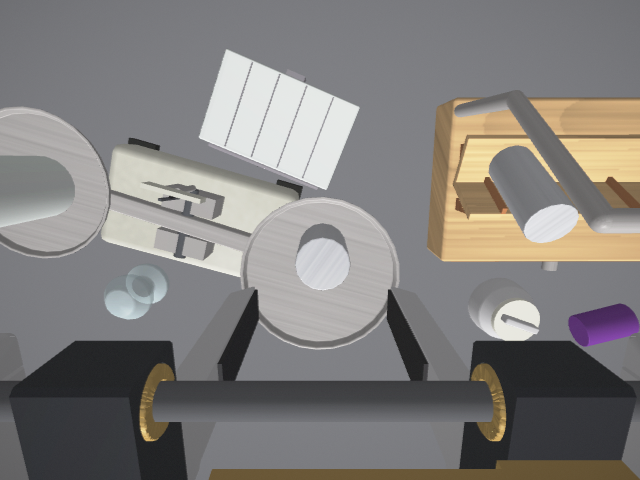

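>>> jog_arm(
  rows=[-0.03,-0.025,0,0,0,0,0.3,-0.03,-0.032,0,0.23,-3,0,0.3,0,-0.037,0,0.23,-3,0,0.3,0,-0.037,0,0.23,-3,0,0.3,0,-0.037,0,0.23,-3,0,0.3,0,-0.037,0,0.23,-3,0,0.3,0,-0.037,0,0.23,-3,0,0.3,0,-0.037,0,0.23,-3,0,0.3],
)

```text
time_s: 7.65
ee_pos: [0.4689, -0.217, 0.2621]
eef_rot: [3.139, 1.201, 0.072]
force: [1.8, 0.6, 0.1]
grip_width: 0.0656
```

>>> jog_arm(
  rows=[0.01,-0.03,0,0.23,-3,0,0.3,0.02,-0.025,0,0.23,-3,0,0.3,0.02,-0.014,-0.005,0.23,-3,0,0.3,0,0,0,0,0,0,0.25,0,0,0,0,0,0,0.25],
)

```text
time_s: 8.07
ee_pos: [0.5189, -0.2843, 0.2556]
eef_rot: [-3.137, 1.049, 0.078]
force: [0.1, 0.3, 0.0]
grip_width: 0.0702
```

```bash
python3 -c "
from h import *
f=FOOT['tall']; shot('wrist','w7'); delta(f+.085*AX,TILT)
_,_,K,E=load('w7'); p,d,X=pts('w7')
m=(abs(X[...,2]-.187)<.012)&(np.hypot(X[...,0]-.5637,X[...,1]+.283)<.025)&(p.min(2)>170)
vv,uu=np.nonzero(m); u,v=uu.mean(),vv.mean(); r=E[:3,:3]@np.array([(u-K[0,2])/K[0,0],(v-K[1,2])/K[1,1],1]); P=E[:3,3]+r*(.1872-E[2,3])/r[2]
print(u,v,len(uu),P,X[m].mean(0)); print('exp',f+.118*AX)
"
```

```text
t 8.12 dp [ 0.0612  0.0018 -0.0978] rows>= 2.767266854815007 rv [-0.07 -0.07  0.11] 0.020939625466385312 F [0.28 0.23 0.16] w 0.0705
325.0976597659766 253.77722772277227 2222 [ 0.56327175 -0.28183435  0.1872    ] [ 0.56336153 -0.28183117  0.18653405]
exp [ 0.56367389 -0.28322642  0.187188  ]
```

View pics/w7.png

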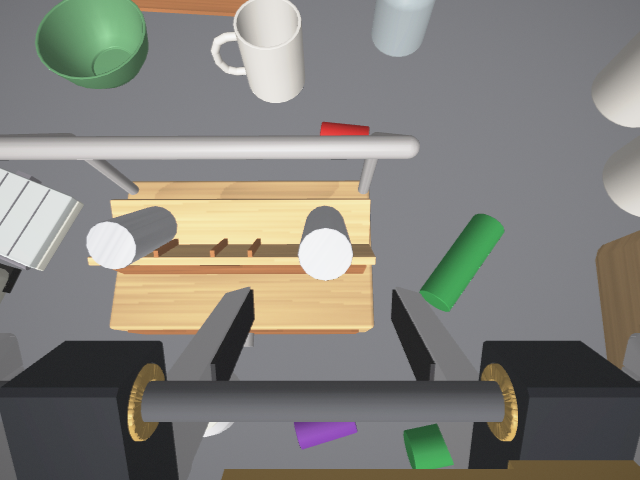

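>>> jog_arm(
  rows=[0.0075,0,-0.007,0,0,0,0.25,0.0105,0.0005,-0.018,0,0,0,0.25,0.0105,0.0005,-0.018,0,0,0,0.25,0.0105,0.0005,-0.018,0,0,0,0.25,0.0105,0.0005,-0.018,0,0,0,0.25,0.011,0.0005,-0.019,0,0,0,0.25,0,0,0,0,0,0,0.25,0,0,0,0,0,0,0.25],
)

```text
time_s: 8.78
ee_pos: [0.58, -0.2806, 0.1586]
eef_rot: [-3.139, 1.048, 0.078]
force: [0.3, -0.9, 0.3]
grip_width: 0.0702
```

```bash
python3 -c "
from h import *
f=FOOT['tall']+[-.0004,.0012,0]; delta(f+.085*AX,TILT)
"
```

```text
t 8.78 dp [-0.0003 -0.0002 -0.    ] rows>= 0.008138386656474834 rv [-0.07 -0.03  0.03] 0.010921269120852069 F [ 0.3  -0.86  0.3 ] w 0.0702
```

>>> jog_arm(
  rows=[0,0,0,0,0,0,1,0,0,0,0,0,0,1,0,0,0,0,0,0,1,0,0,0,0,0,0,1,0,0,0,0,0,0,1],
  squeeze=30,
)

```text
time_s: 9.2
ee_pos: [0.5799, -0.2819, 0.1597]
eef_rot: [3.141, 1.046, 0.074]
force: [-0.6, 0.2, 0.2]
grip_width: 0.0407
```

>>> jog_arm(
  rows=[-0.0025,-0.0002,0.0043,0,0,0,1,-0.005,-0.0004,0.0087,0,0,0,1,-0.0075,-0.0006,0.013,0,0,0,1,-0.0075,-0.0006,0.013,0,0,0,1,-0.0075,-0.0006,0.013,0,0,0,1,-0.01,-0.0008,0.0173,0,0,0,1,-0.01,-0.0008,0.0173,0,0,0,1,-0.01,-0.0008,0.0173,0,0,0,1],
)

```text
time_s: 9.87
ee_pos: [0.5189, -0.2863, 0.2634]
eef_rot: [-3.14, 1.048, 0.077]
force: [-0.3, -0.2, -4.1]
grip_width: 0.0394
```

```bash
python3 -c "
from h import *
delta([.474,.0622,.27],VERT); shot('scene','s8');shot('wrist','w8')
p,d,X=pts('w6')
_,_,K,E=load('w6')
m=(abs(X[...,2]-.191)<.006)&(np.hypot(X[...,0]-.528,X[...,1]-.062)<.03); print('short top',cv2.minEnclosingCircle(X[m][:,:2].astype(np.float32)),X[m].mean(0))
"
```

```text
t 9.87 dp [-0.0449  0.3485  0.0066] rows>= 8.426954298184565 rv [-2.33 29.88  0.12] 4.186417251301696 F [-0.31 -0.21 -4.1 ] w 0.0394
short top ((0.5280272364616394, 0.06288997083902359), 0.019970254972577095) [0.52876042 0.06311168 0.19006769]
```

View pics/s8.png

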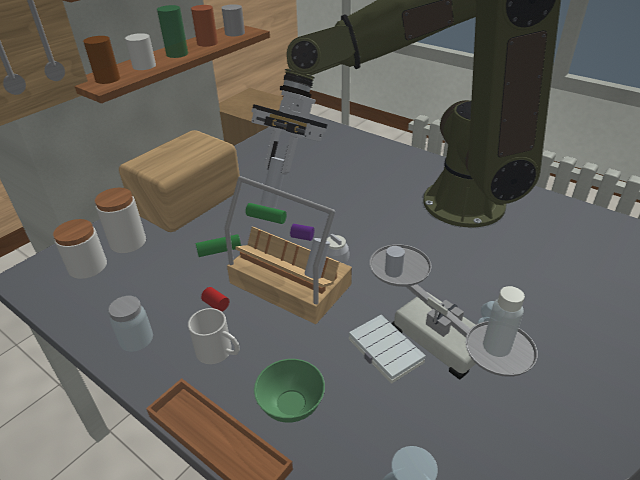

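>>> jog_arm(
  rows=[-0.03,0,0.025,0,0,0,1,-0.035,0.015,0.022,0,0,0,1,0,0.033,0,0,0,0,1,0,0.036,0,0,0,0,1,0,0.036,0,-0.23,2.99,0,1,0,0.036,0,-0.23,2.99,0,1,0,0.036,0,-0.23,2.99,0,1,0,0.036,0,-0.23,2.99,0,1],
)

```text
time_s: 10.63
ee_pos: [0.4563, -0.0576, 0.3081]
eef_rot: [3.139, 1.258, 0.071]
force: [1.3, -0.8, -4.6]
grip_width: 0.0397
```

>>> jog_arm(
  rows=[0,0.036,0,-0.23,2.99,0,1,0,0.033,0,-0.23,2.99,0,1,0.006,0.025,0,-0.23,2.99,0,1,0.007,0.018,0,-0.23,2.99,0,1,0.007,0.0085,0,-0.23,2.99,0,1,0,0,0,-0.23,2.99,0,1,0,0,0,0,0,0,1,0,0,0,0,0,0,1],
)

```text
time_s: 11.3
ee_pos: [0.477, 0.0614, 0.3074]
eef_rot: [2.318, 1.57, -0.748]
force: [-0.6, -0.4, -3.7]
grip_width: 0.0397
```

```bash
python3 -c "
from h import *
delta([.474,.0622,.23],VERT); shot('scene','s9');shot('wrist','w9')
o=ctrl.get_obs(); p,d,X=pts('w9'); z=o['ee_pos'][2]-.086+.118
m=(abs(X[...,2]-z)<.012)&(np.hypot(X[...,0]-o['ee_pos'][0],X[...,1]-o['ee_pos'][1])<.035)&(p.min(2)>150); print('tall top',cv2.minEnclosingCircle(X[m][:,:2].astype(np.float32)),X[m].mean(0),z)
a,b=[cv2.imread('pics/'+i) for i in('s9.png','w9.png')]; cv2.imwrite('pics/c9.png',np.hstack([cv2.resize(a[130:400,330:560],(400,470)),cv2.resize(b,(400,300))[:300] if 0 else cv2.copyMakeBorder(cv2.resize(b,(400,300)),0,170,0,0,0)]))
"
```

```text
t 11.3 dp [-0.003   0.0008 -0.0774] rows>= 1.8583333769382722 rv [0.03 0.03 0.08] 0.013271888099955827 F [-0.65 -0.39 -3.72] w 0.0397
tall top ((0.47587668895721436, 0.06199975311756134), 0.01981971226632595) [0.47634954 0.06202003 0.33926075] 0.34036398394084966
```

View pics/c9.png

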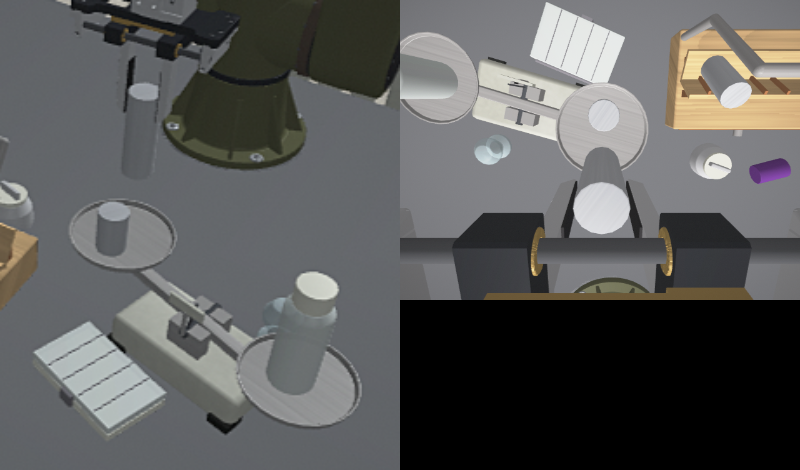

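>>> jog_arm(
  rows=[-0.003,0.001,-0.02,0,0,0,1,0,0,-0.02,0,0,0,1,0,0,-0.02,0,0,0,1,0,0,-0.012,0,0,0,1,0,0,-0.006,0,0,0,1,0,0,-0.003,0,0,0,1,0,0,0,0,0,0,1,0,0,0,0,0,0,1],
)

```text
time_s: 12.07
ee_pos: [0.4741, 0.0621, 0.2287]
eef_rot: [2.895, 1.568, -0.172]
force: [-0.5, 1.2, -4.9]
grip_width: 0.0396
```

>>> jog_arm(
  rows=[0,0,-0.0015,0,0,0,1,0,0,-0.0015,0,0,0,1,0,0,0,0,0,0,1],
)

```text
time_s: 12.32
ee_pos: [0.4738, 0.0622, 0.2248]
eef_rot: [2.693, 1.569, -0.373]
force: [0.5, -0.3, -4.0]
grip_width: 0.0397
```

>>> jog_arm(
  rows=[0,0,-0.001,0,0,0,1,0,0,-0.001,0,0,0,1,0,0,0,0,0,0,1],
)

```text
time_s: 12.57
ee_pos: [0.4738, 0.0622, 0.2226]
eef_rot: [2.505, 1.57, -0.561]
force: [0.1, -0.2, -3.9]
grip_width: 0.0398
```

>>> jog_arm(
  rows=[0,0,-0.001,0,0,0,1,0,0,-0.001,0,0,0,1,0,0,0,0,0,0,1],
)

```text
time_s: 12.82
ee_pos: [0.4737, 0.0622, 0.2205]
eef_rot: [2.484, 1.57, -0.582]
force: [0.0, -0.5, -4.3]
grip_width: 0.0396
```

>>> jog_arm(
  rows=[0,0,-0.001,0,0,0,1,0,0,-0.001,0,0,0,1,0,0,0,0,0,0,1],
)

```text
time_s: 13.07
ee_pos: [0.4738, 0.0622, 0.2186]
eef_rot: [2.51, 1.57, -0.557]
force: [0.3, 0.1, -4.3]
grip_width: 0.0394
```

>>> jog_arm(
  rows=[0,0,-0.001,0,0,0,1,0,0,-0.001,0,0,0,1,0,0,0,0,0,0,1],
)

```text
time_s: 13.32
ee_pos: [0.4738, 0.0622, 0.2168]
eef_rot: [2.628, 1.569, -0.439]
force: [0.7, 0.7, -1.0]
grip_width: 0.0395
```

>>> jog_arm(
  rows=[0,0,-0.001,0,0,0,1,0,0,-0.001,0,0,0,1,0,0,0,0,0,0,1],
)

```text
time_s: 13.57
ee_pos: [0.4738, 0.0621, 0.2147]
eef_rot: [2.439, 1.569, -0.628]
force: [0.1, -1.2, -1.6]
grip_width: 0.0397
```

>>> jog_arm(
  rows=[0,0,-0.0015,0,0,0,1,0,0,-0.0015,0,0,0,1,0,0,-0.0015,0,0,0,1,0,0,-0.0015,0,0,0,1,0,0,-0.0015,0,0,0,1,0,0,-0.0015,0,0,0,1,0,0,0,0,0,0,1],
)

```text
time_s: 14.15
ee_pos: [0.4737, 0.0622, 0.2054]
eef_rot: [2.483, 1.57, -0.584]
force: [-0.5, -2.1, -0.6]
grip_width: 0.0396
```

>>> jog_arm(
  rows=[0,0,-0.0015,0,0,0,1,0,0,-0.0015,0,0,0,1,0,0,-0.0015,0,0,0,1,0,0,-0.0015,0,0,0,1,0,0,-0.001,0,0,0,1,0,0,-0.001,0,0,0,1,0,0,0,0,0,0,1,0,0,0,0,0,0,1],
)

```text
time_s: 14.82
ee_pos: [0.4738, 0.0622, 0.1978]
eef_rot: [2.625, 1.569, -0.442]
force: [-0.9, -3.4, -0.0]
grip_width: 0.0399
```

```bash
python3 -c "
from h import *
delta([.474,.0622,.196],VERT); shot('scene','s10')
cv2.imwrite('pics/c10.png',cv2.resize(cv2.imread('pics/s10.png')[170:400,330:560],(600,600),interpolation=2))
"
```

```text
t 14.82 dp [ 0.0002 -0.     -0.0018] rows>= 0.042868621002394525 rv [0.03 0.07 0.11] 0.01888630129455435 F [-0.87 -3.44 -0.02] w 0.0399
```

View pics/c10.png

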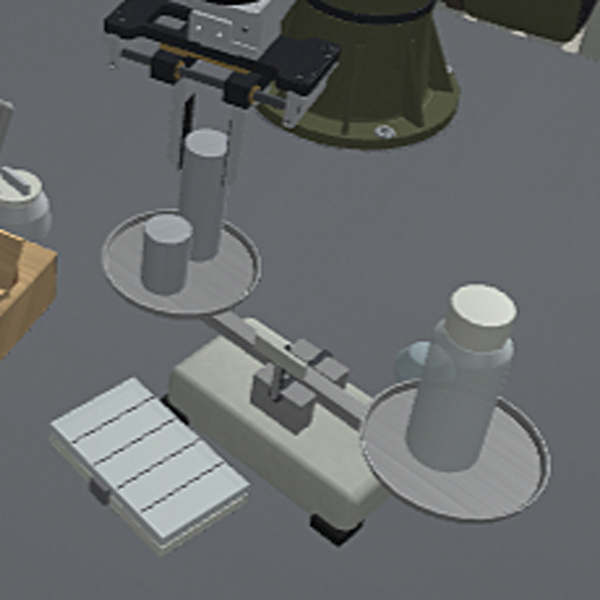

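>>> jog_arm(
  rows=[-0.0002,-0.0007,0,0,0,0,1,-0.0002,-0.0007,0,0,0,0,1,0,0,-0.0007,0,0,0,1,0,0,0,0,0,0,1],
)

```text
time_s: 15.2
ee_pos: [0.4735, 0.0611, 0.1971]
eef_rot: [3.13, 1.569, 0.063]
force: [-1.0, 3.5, 0.6]
grip_width: 0.0394
```

>>> jog_arm(
  rows=[0,0,0,0,0,0,1,0,0,0,0,0,0,1],
)

```text
time_s: 15.37
ee_pos: [0.4735, 0.061, 0.1971]
eef_rot: [2.832, 1.569, -0.235]
force: [0.1, 1.8, -0.5]
grip_width: 0.0392
```

>>> jog_arm(
  rows=[0,0.0005,0,0,0,0,1,0,0,0,0,0,0,1],
)

```text
time_s: 15.53
ee_pos: [0.4735, 0.0612, 0.1971]
eef_rot: [2.384, 1.569, -0.682]
force: [0.2, -0.2, -0.2]
grip_width: 0.0397
```

>>> jog_arm(
  rows=[0,0,0,0,0,0,0.9,0,0,0,0,0,0,0.5,0,0,0,0,0,0,0.4,0,0,0,0,0,0,0.35,0,0,0,0,0,0,0.35],
  squeeze=5,
)

```text
time_s: 15.95
ee_pos: [0.4734, 0.0613, 0.1971]
eef_rot: [2.585, 1.569, -0.482]
force: [-0.2, -0.3, 1.0]
grip_width: 0.0603
```

```bash
python3 -c "
from h import *
delta([.474,.0622,.196],VERT); shot('scene','s11'); shot('wrist','w11')
a,b=[cv2.imread('pics/'+i) for i in('s11.png','w11.png')]; cv2.imwrite('pics/c11.png',np.hstack([cv2.resize(a[170:400,330:560],(400,470)),cv2.copyMakeBorder(cv2.resize(b,(400,300)),0,170,0,0,0)]))
"
```

```text
t 15.95 dp [ 0.0006  0.0009 -0.0011] rows>= 0.036397690768505374 rv [0.04 0.07 0.11] 0.019159412614810686 F [-0.19 -0.3   0.98] w 0.0603
```

View pics/c11.png

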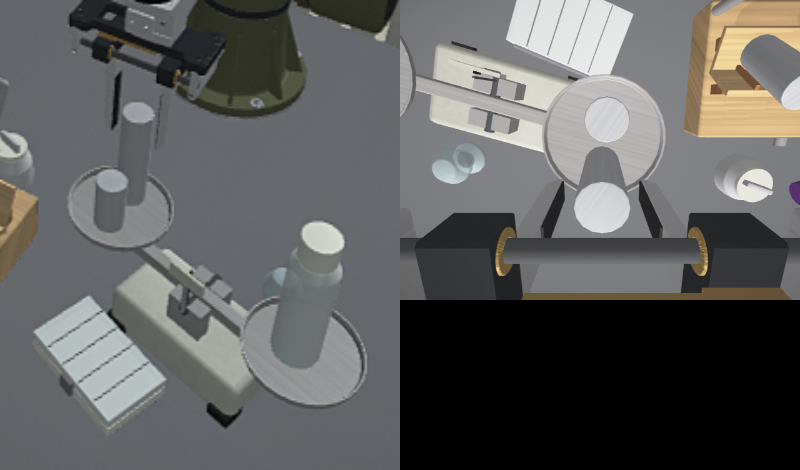

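>>> jog_arm(
  rows=[0,0,0.01,0,0,0,0.3,0,0,0.02,0,0,0,0.25,0,0,0.03,0,0,0,0.2,0,0,0.03,0,0,0,0.2,0,0,0.03,0,0,0,0.2,-0.03,0,0.01,0,0,0,0.2,-0.03,0,0,0,0,0,0.2,-0.03,0,0,0,0,0,0.2],
)

```text
time_s: 16.72
ee_pos: [0.3824, 0.0613, 0.3281]
eef_rot: [2.862, 1.568, -0.204]
force: [0.4, -0.9, -0.2]
grip_width: 0.0749
```

>>> jog_arm(
  rows=[-0.02,0,0,0,0,0,0.2,0,0,0,0,0,0,0.2,0,0,0,0,0,0,0.2,0,0,0,0,0,0,0.2,0,0,0,0,0,0,0.2,0,0,0,0,0,0,0.2,0,0,0,0,0,0,0.2,0,0,0,0,0,0,0.2],
)

```text
time_s: 17.38
ee_pos: [0.3637, 0.0613, 0.3269]
eef_rot: [2.175, 1.57, -0.892]
force: [0.2, 0.6, -1.5]
grip_width: 0.0751
```

>>> jog_arm(
  rows=[0,0,0,0,0,0,0.2,0,0,0,0,0,0,0.2,0,0,0,0,0,0,0.2,0,0,0,0,0,0,0.2,0,0,0,0,0,0,0.2,0,0,0,0,0,0,0.2,0,0,0,0,0,0,0.2,0,0,0,0,0,0,0.2],
)

```text
time_s: 18.05
ee_pos: [0.3634, 0.0613, 0.3271]
eef_rot: [2.656, 1.569, -0.41]
force: [0.3, -0.1, -0.2]
grip_width: 0.0751
```

>>> jog_arm(
  rows=[0,0,0,0,0,0,0.2,0,0,0,0,0,0,0.2,0,0,0,0,0,0,0.2,0,0,0,0,0,0,0.2,0,0,0,0,0,0,0.2,0,0,0,0,0,0,0.2,0,0,0,0,0,0,0.2,0,0,0,0,0,0,0.2],
)

```text
time_s: 18.72
ee_pos: [0.3634, 0.0613, 0.3271]
eef_rot: [2.625, 1.569, -0.442]
force: [0.6, 0.4, 0.2]
grip_width: 0.0751
```

```bash
python3 -c "
from h import *
shot('scene','s12'); shot('top','t12'); shot('wrist','w12'); print(ctrl.get_obs()['time_s'])
for f in('s12','w12','t12'):
    p,d,X=pts(f)
    r=np.hypot(X[...,0]-.5,X[...,1]-.06); m=(r<.058)&(X[...,2]<.14)&(X[...,2]>.09); print(f,'free floor z',np.median(X[m][:,2]),m.sum())
    r=np.hypot(X[...,0]-.575,X[...,1]-.33); m=(r<.06)&(X[...,2]<.14)&(X[...,2]>.08); print('load z',np.median(X[m][:,2]) if m.sum() else None,m.sum())
    for n,c,L in(('short',(.528,.062),.06),('tall',(.474,.061),.118)):
        m=(np.hypot(X[...,0]-c[0],X[...,1]-c[1])<.03)&(abs(X[...,2]-.11-L)<.005); 
        if m.sum()>5: print(n,cv2.minEnclosingCircle(X[m][:,:2].astype(np.float32)),X[m].mean(0).round(4))
a,b=[cv2.imread('pics/'+i) for i in('s12.png','t12.png')]; cv2.imwrite('pics/c12.png',np.hstack([cv2.resize(a[170:400,330:560],(400,470)),cv2.resize(b[200:340,110:310],(400,470))]))
"
```

```text
18.8667
s12 free floor z 0.11000444736322679 981
load z 0.11128039652577382 1722
short ((0.5293259024620056, 0.06258470565080643), 0.02144700288772583) [0.5306 0.0629 0.1688]
tall ((0.4739791750907898, 0.061812624335289), 0.023293402045965195) [0.4755 0.0634 0.2268]
w12 free floor z 0.10855283407733762 6993
load z 0.11041067472393049 3308
short ((0.527232825756073, 0.061413008719682693), 0.02001933753490448) [0.527  0.0617 0.1683]
tall ((0.47186511754989624, 0.06185409054160118), 0.020083319395780563) [0.4721 0.0618 0.2264]
t12 free floor z 0.10945151296547961 1090
load z 0.11108786741600585 952
short ((0.5264666676521301, 0.059175413101911545), 0.01987059786915779) [0.5267 0.0586 0.1696]
tall ((0.4716843366622925, 0.059295643121004105), 0.02023428864777088) [0.4715 0.0591 0.2273]
```

View pics/s12.png

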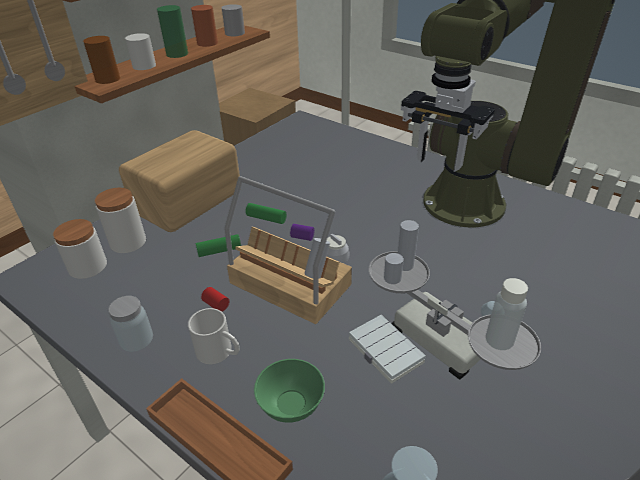

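View pics/c12.png

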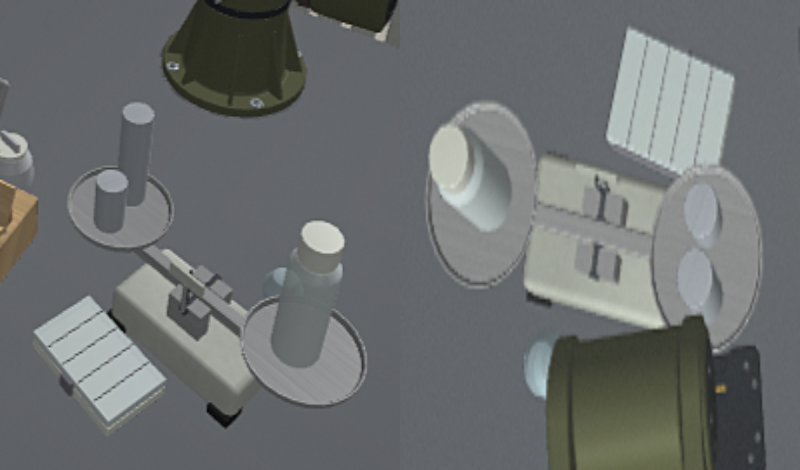

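>>> jog_arm(
  rows=[0,0,0,0,0,0,0.2,0,0,0,0,0,0,0.2,0,0,0,0,0,0,0.2,0,0,0,0,0,0,0.2,0,0,0,0,0,0,0.2,0,0,0,0,0,0,0.2,0,0,0,0,0,0,0.2,0,0,0,0,0,0,0.2],
)

```text
time_s: 19.53
ee_pos: [0.3634, 0.0613, 0.3271]
eef_rot: [2.61, 1.569, -0.457]
force: [0.2, -0.3, 0.2]
grip_width: 0.0753
```

```bash
python3 -c "
from h import *
shot('wrist','w13')
p,d,X=pts('w13')
r=np.hypot(X[...,0]-.5,X[...,1]-.06); m=(r<.058)&(X[...,2]<.14)&(X[...,2]>.09); print(np.median(X[m][:,2]))
print(ctrl.hand_in())
"
```

```text
0.10851489606026449
the job is handed in; nothing more can be done
None
```

The short and tall weights now stand upright on the free pan and the beam rests level, so the check agrees with the vial weighing 600 g. I handed the job in at about 19.6 s; it reports no verdict.

- **What I did:** I drew each weight out of the rack along its own axis, the short one first. The short one went down gently onto the pan. I held the tall one while the pan sank to level, then let it go.
- **Beam:** The three cameras put the free pan's floor at 108.6–110.0 mm and the vial pan's at 110.4–111.3 mm. That is about 0.006 rad out of level. The free pan's height was unchanged in a second look 0.7 s later.
- **Weights:** The axes are about 27–29 mm from the pan centre.
- **Everything else:** In the last scene picture the vial stands on its pan, and the middle weight and the bystanders look where they were. I judged these by eye and did not measure them again.
- **Disagreement:** The cameras differ by 2–4 mm on where the weights stand, well inside the 50 mm allowed.
- **Side force:** While the pan sank, a sideways force of about 3.5 N built up on the held tall weight. I eased it to about zero before letting go.

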